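Hang the orange ear defenders on the rack

ROBOT

A 6-joint arm with a two-finger parallel gripper is mounted at the origin on a cart in front of the work surface, level with it; the furniture and walls round the work are solid. World frame = base frame: x ahead of the robot, y to its left, z up, the work surface at z = 0. Lengths are in m, angles in rad, forces in N, time in s.
With the tool pointing down it reaches from about 0.35 to 0.975 m from the base axis. Payload 4.9 kg.
Tool frame: the origin (TCP) lies midway between the tips of the shut fingers; the grasp point (between the pads) lies 19 mm behind it (manip.hold_point_z is the distance from the TCP to the grasp point, in m); z points along the fingers, y is the line along which they close (so a half turn about z gives the same grasp; the last joint's range is limited). The gripper opens to 85 mm and grips with 20 to 120 N. Pads are 22 mm wide; open, the fingers measure 114 mm over their backs; the gripper's body (76 mm by 85 mm) begins 54 mm behind the grasp point. The pads swing forward as they close: fully open they stand 13 mm farther back than shut.
Start: joints at [1.227, 0.053, 1.613, -0, 1.476, -0.119], TCP at [0.139, 0.609, 0.231] pointing down, gripper open.
Joint ranges: [-3.01, 3.01], [-1.01, 2.22], [0.06, 2.58], [-1.02, 4.17], [0.09, 2.62], [-3.14, 3.14]. Speed limits (rad/s): [2.57, 2.57, 3.14, 3.14, 3.14, 3.14].

INTERFACE

Orientations are given as a unit quaternion [w, x, y, z].
In Python, from plant import manip gives the robot as it stands. The module is installed in compiled form; this text tells all that it offers.
- The arm moves only by the shell command python3 -m jog 'ROWS' [OPENING]. ROWS is JSON, one flat list of numbers, 6 for each row, row after row: the shift along the tool's x, y, z in units of 0.1 m (1.0 is 0.1 m), then the turn, a rotation vector about the tool's x, y, z in units of 180 degrees (1.0 is 180 degrees). A call has 1 to 8 rows; each row is the pose to reach, as a shift and turn from the pose commanded when the call began, along the tool's axes at that moment, turning the shorter way round; what a row does not reach only later rows make up. A row lasts 1/8 s, in which the tool goes at most 62.5 mm and 10.7 degrees, less where a joint would pass 70% of its speed; a pose out of reach is approached as far as the arm can. A call with a number of a shift or a turn outside -1 to 1 is refused whole. A call with a gripper value outside its range is refused whole. OPENING is the finger opening in mm, from 0 to 85.4, set as the call begins (- or left out, the last holds). The fingers move at their own pace and stop on an object; the grip force is fixed at half the most. Time passes only in rows, so rows that repeat a pose let the fingers close. It gives the time, the measured TCP pose, the force, the opening and the grip force at its end, in the units of the state.
- manip.state(): the state, without advancing time (a new reading comes with each control period).
- manip.grab_frame(name): name is "scene" or "top" or "wrist"; returns a dict with "img" (400x640x3 uint8, blue, green, red), "z_map" (400x640 float32, m along the optical axis (not along the pixel's ray), 0 where there is no reading), "fx", "fy", "cx", "cy" (pixels), "xyz" and "attitude" of the camera in the world; the wrist camera has in their place "T_tool_cam" (4x4, takes a point from camera to tool coordinates, whose origin is the TCP and whose axes are the flange's). Camera axes: x right, y up, looking along -z (the intrinsics and any distortion apply to the point x, -y, -z); pixel columns grow to the right and rows downward; lengths in m; the calibration is good to about 2 mm. The wrist camera is an equidistant fisheye: a pixel r from the principal point sees the ray r / f radians off the axis. A picture is of the moment at which its call begins: read the wrist's pose just before it.
- manip.job_done(): hands the job in; it is judged then, once.
The state is a dict: "time": time; "joint_pos": joint angles; "joint_vel": joint speeds; "joint_efforts": joint torques, N m; "tool_pos": TCP position; "tool_rot": TCP orientation; "contact_force": force on the tool from outside, world axes, zero at the start; "ft_torque": the same for the moment, N m; "gripper_width": opening from 0.0 (shut) to 1.0 (fully open); "grasp_force": force on a finger pad.
Only numpy, scipy, OpenCV 4.12 (cv2) and the standard library are available. Lean on these libraries where they do the work, as an engineer would, in place of code of your own. Each camera call takes 0.05 s, during which the arm holds its last target. There are 200 camera calls.

TASK

Tidy away the orange ear defenders: hang them by the headband over the bar of the little wooden rack on the bench, squarely, with one ear cup on each side of the bar. Lower the headband gently to the bar before letting go, and leave the blue pair standing where it is.

Things in the scene. Friction and masses are not known exactly. Their poses are not given: they have to be found in the camera images.
- orange_ear_defenders: Orange ear defenders: two box-shaped cups joined by an arched headband, standing on the cups, arch up. 153 (x, cup to cup) x 56 (y) x 147 (z) mm, about 0.2 kg. Origin: centre of the underside, at bench level; z up, y across the band's width. Cups 66 tall, 56 wide, inner faces (black cushions) at x = +-34, so a 68 mm gap; the arch is open down to the bench. Black pad on top of the band (see crown).
- blue_ear_defenders: Blue ear defenders, same shape, size and frame as the orange pair, also standing on the bench; to be left alone.
- hanging_rack: Fixed hanging rack: plywood foot 100 (x) x 210 (y) x 15 mm; two wooden posts, 172 mm tall, 18 mm thick, at y = +-90; round metal bar, 18 mm thick, along y between them, 162 mm free length, axis at x = 0, z = 155, top at z = 164 mm. Origin: centre of the foot's underside, at bench level; z up, y along the bar. A pair hung on it reaches down to about z = 32 mm.
- orange_ear_defenders_crown (a point): Middle of the underside of the orange band's crown, 132 mm above the pair's origin, same axes; it rests on the bar when hung. The black pad there is 45 mm long (x), 28 wide (y), 15 thick, upward from this point. Grasp it from above across the 28 mm (fingers at +y and -y), fingertips not below this point, as the bar comes right under it.

How it is judged:
By the outcome, as a careful person would: the job done as asked, in the order asked, and still so for the second after the job is handed in, with the robot touching nothing.
It also fails if it takes over 42 s, if anything falls off the work surface, if the arm or the gripper's body presses on something with over 40 N, if the wrist force passes 120 N, or if a joint passes its speed limit or range.

## Working session

There is one attempt and no reset: what is moved stays moved. The work goes in short steps, Python scripts to look and compute and a shell command to move; the robot and the scene stay as the last step left them, time stands still between calls to the robot, and variables do not carry over. Pictures are saved under pics/ and viewed, at most 10 in all, crops included, and the job is handed in when it is done.

```bash
mkdir -p pics
cat > h.py <<'E'
import numpy as np, cv2
from scipy.spatial.transform import Rotation as R
from plant import manip
def rot(q): return R.from_quat([q[1],q[2],q[3],q[0]]).as_matrix()
def att(a):
    a=np.array(a,float)
    return a if a.shape==(3,3) else rot(a)
def cloud(f):
    z=f["z_map"]; v,u=np.mgrid[0:z.shape[0],0:z.shape[1]]
    p=np.stack([(u-f["cx"])/f["fx"]*z,-(v-f["cy"])/f["fy"]*z,-z],-1)
    return p@att(f["attitude"]).T+np.array(f["xyz"])
E
python3 - <<'E'
from h import *
s=manip.state(); print(s)
for n in("scene","top"):
    f=manip.grab_frame(n); cv2.imwrite(f"pics/{n}0.png",f["img"]); np.savez(f"{n}0.npz",**f)
    print(n,{k:v for k,v in f.items() if k not in("img","z_map")},(f["z_map"]>0).mean())
E
```

```text
{'time': 0.0, 'joint_pos': array([ 1.22699925e+00,  5.33656829e-02,  1.61431827e+00, -2.05455464e-06,
        1.47600112e+00, -1.19000020e-01]), 'joint_vel': array([-0.00064751,  0.00136483,  0.00033402,  0.00035155, -0.00026211,
        0.00124323]), 'joint_efforts': array([-1.78971401e-03, -3.93693960e+01, -3.70170844e+01, -3.78562490e-04,
        7.27523482e-03, -8.06088167e-06]), 'tool_pos': array([0.13910279, 0.60867346, 0.23004306]), 'tool_rot': array([-2.38940364e-04,  1.12161855e-01,  9.93689400e-01, -1.01855478e-03]), 'contact_force': array([-0.78360346, -0.71805982, -0.23324576]), 'ft_torque': array([0.02490673, 0.02246515, 0.00149713]), 'grasp_force': 0.0, 'gripper_width': 1.0014374085442417}
scene {'fx': 474.3079165363846, 'fy': 474.3079165363846, 'cx': 319.3760501468017, 'cy': 191.35366374168387, 'xyz': array([-0.22615635, -0.63690128,  0.48703214]), 'attitude': array([ 0.72011854,  0.47744197, -0.26929884, -0.42538994])} 0.99606640625
top {'fx': 443.80193252287523, 'fy': 443.80193252287523, 'cx': 318.40768189876155, 'cy': 201.4288478522504, 'xyz': array([ 0.05900468, -0.26438301,  0.89374172]), 'attitude': array([ 0.73344174,  0.20186373, -0.17641748, -0.6246528 ])} 0.99565234375
```

View pics/scene0.png

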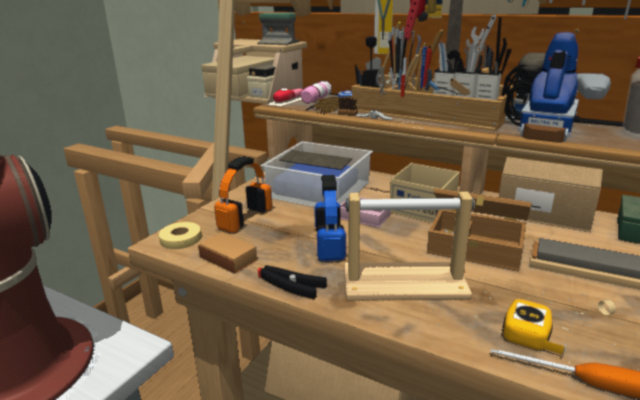

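View pics/top0.png

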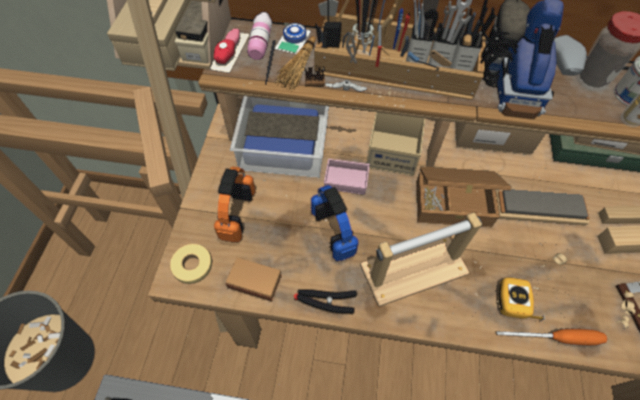

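The orange pair is at scene (243,195) and top (235,205). The blue pair is at scene (330,220) and top (335,222). The rack bar runs from (360,204) to (460,203) in scene, and from (378,257) to (470,228) in top.

Run:
```python
from h import *
boxes={"scene":{"orange":(205,145,280,240),"blue":(308,170,350,268),"rack":(340,180,480,305)},
"top":{"orange":(205,160,262,248),"blue":(300,175,362,265),"rack":(355,212,485,310)}}
A={}
for n in boxes:
    f=dict(np.load(f"{n}0.npz")); P=cloud(f); 
    for o,(a,b,c,d) in boxes[n].items():
        p=P[b:d,a:c].reshape(-1,3); im=f["img"][b:d,a:c]; hsv=cv2.cvtColor(im,cv2.COLOR_BGR2HSV).reshape(-1,3).astype(int)
        if o=="rack":
            m=(p[:,2]>.145)&(p[:,2]<.169)&(hsv[:,1]<60); 
        elif o=="orange": m=(hsv[:,0]<16)&(hsv[:,1]>200)&(hsv[:,2]>90)&(p[:,2]>.01)
        else: m=(hsv[:,0]>100)&(hsv[:,0]<130)&(hsv[:,1]>150)&(p[:,2]>.01)
        q=p[m]; A.setdefault(o,[]).append(q)
        print(n,o,len(q),"pct2/50/98",np.percentile(q,[2,50,98],axis=0).round(3).tolist())
        if o!="rack":
            t=p[(hsv[:,2]<70)&(p[:,2]>.125)&(p[:,2]<.16)]
            if len(t):
                (cx,cy),wh,an=cv2.minAreaRect((t[:,:2]*1000).astype(np.float32)); print("   pad",len(t),(cx,cy),wh,an,np.percentile(t[:,2],[5,50,95]))
        else:
            c=q.mean(0); d=np.linalg.svd(q-c)[2][0]; s=(q-c)@d; print("   bar",c,d,s.min(),s.max(),np.percentile(q[:,2],95))
            # post tops
            t=p[(p[:,2]>.168)&(p[:,2]<.178)]; tc=t[:,:2].mean(0); e=np.linalg.svd(t[:,:2]-tc)[2][0]; k=(t[:,:2]-tc)@e
            print("   posts",t[k>.04].mean(0),t[k<-.04].mean(0),len(t))
for o in("orange","blue"):
    q=np.vstack(A[o]); print(o,"rect",cv2.minAreaRect((q[:,:2]*1000).astype(np.float32)))
```

```text
scene orange 1009 pct2/50/98 [[0.451, -0.033, 0.012], [0.464, -0.012, 0.056], [0.59, 0.012, 0.129]]
   pad 230 (527.5830078125, -6.119525909423828) (60.98638153076172, 27.825214385986328) 0.11667610704898834 [0.13200032 0.14129937 0.14635568]
scene blue 1283 pct2/50/98 [[0.446, -0.285, 0.013], [0.463, -0.259, 0.059], [0.561, -0.187, 0.13]]
   pad 194 (460.05621337890625, -268.7286071777344) (173.41867065429688, 25.29004669189453) 36.2797737121582 [0.13454234 0.14360411 0.14981415]
scene rack 1147 pct2/50/98 [[0.4, -0.487, 0.148], [0.45, -0.413, 0.159], [0.496, -0.327, 0.164]]
   bar [ 0.45031168 -0.41306103  0.15785907] [-4.82587125e-01  8.75847612e-01  7.92022565e-04] -0.10559944416302867 0.10171915526886681 0.16385302320386835
   posts [ 0.40892833 -0.33487084  0.17076   ] [ 0.49534269 -0.49154257  0.17076764] 182
top orange 1 pct2/50/98 [[0.584, -0.01, 0.065], [0.584, -0.01, 0.065], [0.584, -0.01, 0.065]]
   pad 321 (526.1353149414062, -8.543716430664062) (25.316516876220703, 57.61403274536133) 88.85153198242188 [0.13781347 0.14445176 0.14750282]
top blue 822 pct2/50/98 [[0.445, -0.282, 0.023], [0.467, -0.253, 0.064], [0.566, -0.178, 0.132]]
   pad 352 (515.3504028320312, -229.00576782226562) (58.94491958618164, 25.412385940551758) 32.86701965332031 [0.13818509 0.14442142 0.14744248]
top rack 861 pct2/50/98 [[0.401, -0.485, 0.153], [0.451, -0.41, 0.162], [0.494, -0.324, 0.166]]
   bar [ 0.45067549 -0.41033791  0.16175584] [-0.48322197  0.87549483 -0.00230838] -0.10962329076999962 0.09921966732155772 0.1655516464628335
   posts [ 0.41077267 -0.33480757  0.17143194] [ 0.49674407 -0.49191582  0.17150081] 280
orange rect ((339.0897216796875, -144.143798828125), (1495.042236328125, 118.7489242553711), 36.53915786743164)
blue rect ((136.02200317382812, -340.0068054199219), (914.060791015625, 204.3788299560547), 26.7393741607666)
```

```bash
cat >> h.py <<'E'
def plan(target,yaw_y):
    "shift (tool axes, 0.1 m) and turn about tool z (180 deg) to put TCP at target, tool down, tool y at yaw_y deg"
    s=manip.state(); M=rot(s["tool_rot"]); c,d=np.cos(np.radians(yaw_y)),np.sin(np.radians(yaw_y))
    y=np.array([c,d,0]);z=np.array([0,0,-1.]);G=np.stack([np.cross(y,z),y,z],1)
    print("t",s["time"],"pos",s["tool_pos"].round(4),"shift",(M.T@(np.array(target)-s["tool_pos"])*10).round(3),"turn",(R.from_matrix(M.T@G).as_rotvec()/np.pi).round(4),"w",s["gripper_width"])
E
python3 - <<'E'
from h import *
plan([.527,-.0075,.24],89.5)
for n in("scene","top"):
    P=cloud(dict(np.load(f"{n}0.npz"))); v,u=np.mgrid[0:400,0:640]
    r=np.hypot(P[...,0],P[...,1]); m=(P[...,2]>.15)&(r<.85)&(r>.2)&(P[...,1]>-.6)&(P[...,0]>-.1)
    q=P[m]; 
    k=np.round(q[:,:2],1); 
    for a in np.unique(k,axis=0):
        w=q[(k==a).all(1)]; print(n,a,len(w),w[:,2].max().round(3)) if len(w)>8 else 0
E
```

```text
t 0.1 pos [0.1391 0.6087 0.2302] shift [-5.155 -5.143 -0.09 ] turn [-0.0006 -0.0001 -0.0688] w 0.9983419718227218
scene [ 0.4 -0.4] 445 0.165
scene [ 0.4 -0.3] 281 0.173
scene [ 0.5 -0.5] 494 0.173
scene [ 0.5 -0.4] 265 0.165
scene [ 0.7 -0.4] 633 0.206
scene [ 0.7 -0.3] 634 0.206
scene [ 0.7 -0.2] 561 0.217
scene [ 0.7 -0.1] 659 0.241
scene [0.7 0. ] 434 0.211
scene [0.7 0.1] 290 0.205
scene [0.7 0.2] 2462 0.458
scene [0.7 0.3] 204 0.3
scene [ 0.8 -0.4] 37 0.284
scene [ 0.8 -0.3] 1250 0.336
scene [ 0.8 -0.2] 1741 0.315
scene [ 0.8 -0.1] 525 0.313
scene [ 0.8 -0. ] 645 0.248
scene [0.8 0.1] 1822 0.345
scene [0.8 0.2] 653 0.457
scene [0.8 0.3] 33 0.3
top [ 0.1 -0.3] 1113 0.894
top [ 0.4 -0.4] 346 0.168
top [ 0.4 -0.3] 274 0.175
top [ 0.5 -0.5] 404 0.175
top [ 0.5 -0.4] 223 0.166
top [ 0.7 -0.4] 687 0.209
top [ 0.7 -0.3] 794 0.208
top [ 0.7 -0.2] 779 0.215
top [ 0.7 -0.1] 973 0.243
top [0.7 0. ] 755 0.214
top [0.7 0.1] 421 0.208
top [0.7 0.2] 3221 0.392
top [0.7 0.3] 337 0.302
top [ 0.8 -0.4] 105 0.208
top [ 0.8 -0.3] 1662 0.336
top [ 0.8 -0.2] 2471 0.316
top [ 0.8 -0.1] 1331 0.315
top [ 0.8 -0. ] 1786 0.251
top [0.8 0.1] 2755 0.338
top [0.8 0.2] 1155 0.346
top [0.8 0.3] 219 0.303
```

```bash
python3 -m jog '[-0.5,-0.5,-0.1,0,0,0,-1,-1,-0.1,0,0,0,-1,-1,-0.1,0,0,0]' 55
python3 -m jog '[-0.5,-0.5,0,0,0,0,-1,-1,0,0,0,0,-1,-1,0,0,0,0]'
python3 -m jog '[-0.5,-0.5,0,0,0,0,-1,-1,0,0,0,0,-1,-1,0,0,0,0]'
python3 -m jog '[-0.5,-0.5,0,0,0,0,-1,-1,0,0,0,0,-1,-1,0,0,0,0,-1,-1,0,0,0,0]'
python3 -c "from h import *;plan([.527,-.0075,.24],89.5)"
```

```text
time: 0.48
tool_pos: [0.2156, 0.4872, 0.2408]
tool_rot: [-0.0, 0.113, 0.994, -0.0]
contact_force: [-0.3, -0.2, -0.4]
gripper_width: 0.646
grasp_force: 0.0
time: 0.85
tool_pos: [0.2907, 0.368, 0.2411]
tool_rot: [-0.0, 0.114, 0.994, 0.0]
contact_force: [0.1, -0.4, -0.3]
gripper_width: 0.646
grasp_force: 0.0
time: 1.23
tool_pos: [0.3659, 0.2486, 0.2412]
tool_rot: [-0.0, 0.114, 0.994, 0.0]
contact_force: [-1.0, 0.9, -1.0]
gripper_width: 0.643
grasp_force: 0.0
time: 1.72
tool_pos: [0.4402, 0.1307, 0.241]
tool_rot: [-0.001, 0.112, 0.994, 0.0]
contact_force: [-0.4, 1.8, -0.3]
gripper_width: 0.643
grasp_force: 0.0
t 1.725 pos [0.4402 0.1307 0.241 ] shift [-1.155 -1.153  0.008] turn [ 0.0003 -0.0004 -0.069 ] w 0.6427984518795934
```

```bash
python3 -m jog '[-0.4,-0.4,0,0,0,-0.03,-0.8,-0.8,0,0,0,-0.069,-1,-1,0,0,0,-0.069,-1,-1,0,0,0,-0.069,-1,-1,0,0,0,-0.069]'
python3 - <<'E'
from h import *
plan([.527,-.0075,.24],89.5); s=manip.state()
f=manip.grab_frame("wrist"); np.savez("w1.npz",**f,s_pos=s["tool_pos"],s_rot=s["tool_rot"]); cv2.imwrite("pics/w1.png",f["img"])
print({k:v for k,v in f.items() if k not in("img","z_map")})
E
```

```text
time: 2.35
tool_pos: [0.5148, 0.0125, 0.2411]
tool_rot: [-0.0, 0.003, 1.0, 0.0]
contact_force: [-0.4, 0.7, -0.2]
gripper_width: 0.644
grasp_force: 0.0
t 2.35 pos [0.5148 0.0125 0.2411] shift [-0.123 -0.199  0.011] turn [ 0.0003 -0.0002  0.001 ] w 0.6442118239072219
{'fx': 309.70691628693146, 'fy': 309.70691628693146, 'cx': 323.10092874777274, 'cy': 198.10054799906976, 'T_tool_cam': array([[ 2.96852117e-04,  9.46654085e-01,  3.22251384e-01,
         8.29547334e-02],
       [ 9.99999776e-01, -4.74172046e-04,  4.71758575e-04,
         1.07724243e-03],
       [ 5.99394781e-04,  3.22251172e-01, -9.46654014e-01,
        -1.42866402e-01],
       [ 0.00000000e+00,  0.00000000e+00,  0.00000000e+00,
         1.00000000e+00]])}
```

View pics/w1.png

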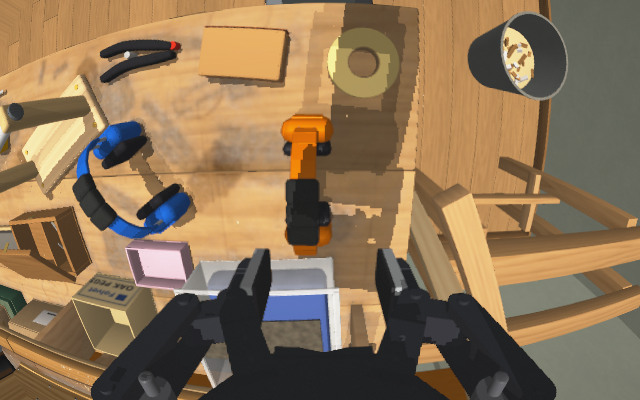

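The wrist view shows the orange pair with its black pad around (303,210), band running up the image, and the far cup at (307,130).

```bash
cat >> h.py <<'E'
def wcloud(f):
    z=f["z_map"]; v,u=np.mgrid[0:400,0:640]; a=u-f["cx"]; b=v-f["cy"]; r=np.hypot(a,b)+1e-9; th=r/f["fx"]
    t=np.tan(np.minimum(th,1.45)); p=np.stack([a/r*t*z,-b/r*t*z,-z],-1)
    T=f["T_tool_cam"]; q=p@T[:3,:3].T+T[:3,3]
    return q@rot(f["s_rot"]).T+f["s_pos"]
E
python3 - <<'E'
from h import *
f=dict(np.load("w1.npz")); P=wcloud(f); hsv=cv2.cvtColor(f["img"],cv2.COLOR_BGR2HSV).astype(int)
a,b,c,d=270,100,345,256
p=P[b:d,a:c].reshape(-1,3); h=hsv[b:d,a:c].reshape(-1,3)
m=(h[:,2]<75)&(p[:,2]>.136)&(p[:,2]<.16)
def rect(q): return cv2.minAreaRect((q[:,:2]*1000).astype(np.float32)),np.percentile(q[:,2],[5,50,95]).round(3),np.percentile(q[:,:2],[2,98],axis=0).round(4).tolist(),len(q)
print(rect(p[m]))
m=(h[:,0]<16)&(h[:,1]>190)&(p[:,2]>.015)&(p[:,2]<.15); print(rect(p[m]))
m=(p[:,2]>.03)&(p[:,2]<.16); print(rect(p[m]))
for lo,hi in((.465,.49),(.50,.52),(.52,.54),(.545,.56)):
    q=p[(p[:,2]>.08)&(p[:,0]>lo)&(p[:,0]<hi)]; print(lo,np.percentile(q[:,1],[3,97]),q[:,2].max())
E
```

```text
(((528.3973999023438, -4.4088897705078125), (27.260765075683594, 60.515052795410156), 89.28457641601562), array([0.141, 0.145, 0.147]), [[0.4991, -0.0169], [0.5553, 0.0091]], 2099)
(((525.5673828125, -3.552600860595703), (54.144081115722656, 147.21780395507812), 89.13520812988281), array([0.055, 0.102, 0.129]), [[0.4523, -0.0269], [0.5921, 0.021]], 2181)
(((528.3345336914062, -4.6751708984375), (55.52500915527344, 153.01881408691406), 89.8341064453125), array([0.055, 0.124, 0.147]), [[0.4543, -0.0264], [0.5886, 0.02]], 5339)
0.465 [-0.01386301  0.00655416] 0.12734866324920457
0.5 [-0.01621639  0.00919002] 0.24640120863925027
0.52 [-0.01690934  0.00846834] 0.1486238491714297
0.545 [-0.01741463  0.00812207] 0.14645162324771838
```

```bash
python3 -c "from h import *;plan([.528,-.0045,.1345],89.4)"
python3 -m jog '[-0.13,-0.17,0.3,0,0,0,-0.13,-0.17,0.6,0,0,0,-0.13,-0.17,0.6,0,0,0,-0.13,-0.17,0.6,0,0,0]'
python3 - <<'E'
from h import *
plan([.528,-.0045,.1345],89.4); s=manip.state()
f=manip.grab_frame("wrist"); f.update(s_pos=s["tool_pos"],s_rot=s["tool_rot"]); cv2.imwrite("pics/w2.png",f["img"][200:])
P=wcloud(f); hsv=cv2.cvtColor(f["img"],cv2.COLOR_BGR2HSV).astype(int)
m=(hsv[...,2]<75)&(P[...,2]>.138)&(P[...,2]<.15)&(abs(P[...,0]-.528)<.03)&(abs(P[...,1]+.005)<.022); print(np.percentile(P[m],[1,50,99],axis=0).round(4))
E
```

```text
t 2.4 pos [0.5147 0.0124 0.2412] shift [-0.134 -0.169  1.067] turn [ 0.0002 -0.0001  0.0016] w 0.6409513463851926
time: 2.9
tool_pos: [0.5285, -0.0058, 0.1826]
tool_rot: [0.001, 0.003, 1.0, -0.0]
contact_force: [-0.1, 0.5, -0.5]
gripper_width: 0.644
grasp_force: 0.0
t 2.9 pos [ 0.5285 -0.0058  0.1826] shift [0.005 0.013 0.481] turn [-0.      0.0005  0.0012] w 0.6435449929402535
[[ 0.4989 -0.0176  0.1396]
 [ 0.5231 -0.0042  0.1449]
 [ 0.5563  0.0092  0.1476]]
```

View pics/w2.png

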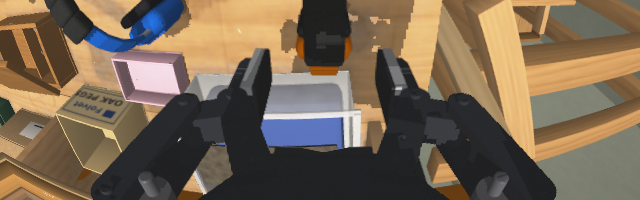

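The pad at column 323 sits midway between the fingers (about 262 and 385). I'll descend and grip.

```bash
python3 -m jog '[0,0.01,0.2,0,0,0,0,0.01,0.4,0,0,0,0,0.01,0.48,0,0,0,0,0.01,0.48,0,0,0]'
python3 -m jog '[0,0,0,0,0,0,0,0,0,0,0,0,0,0,0,0,0,0,0,0,0,0,0,0,0,0,0,0,0,0,0,0,0,0,0,0]' 10
```

```text
time: 3.45
tool_pos: [0.5273, -0.0057, 0.1318]
tool_rot: [-0.001, 0.004, 1.0, 0.0]
contact_force: [-0.6, 0.3, 1.3]
gripper_width: 0.645
grasp_force: 0.0
time: 4.2
tool_pos: [0.529, -0.0057, 0.1343]
tool_rot: [0.001, 0.004, 1.0, -0.0]
contact_force: [2.0, 0.4, 5.1]
gripper_width: 0.307
grasp_force: 61.4
```

```bash
python3 -m jog '[0,0,-0.1,0,0,0,0,0,-0.35,0,0,0,0,0,-0.7,0,0,0,0,0,-1,0,0,0]'
python3 -m jog '[0,0,-0.4,0,0,0,0,0,-0.8,0,0,0,0,0,-1,0,0,0,0,0,-1,0,0,0]'
python3 -m jog '[0,0,-0.25,0,0,0,0,0,-0.25,0,0,0,0,0,-0.25,0,0,0]'
python3 - <<'E'
from h import *
plan([.4535,-.4135,.36],118.8); s=manip.state(); 
f=manip.grab_frame("scene"); P=cloud(f); hsv=cv2.cvtColor(f["img"],cv2.COLOR_BGR2HSV).astype(int)
m=(hsv[...,0]<16)&(hsv[...,1]>200)&(hsv[...,2]>90)&(P[...,2]>.15)&(abs(P[...,0]-.528)<.12)&(abs(P[...,1])<.1)
print(m.sum(),np.percentile(P[m],[1,50,99],axis=0).round(4)); cv2.imwrite("pics/s2.png",f["img"])
E
```

```text
time: 4.7
tool_pos: [0.527, -0.0057, 0.2331]
tool_rot: [-0.002, 0.004, 1.0, 0.0]
contact_force: [-0.4, 0.0, -2.3]
gripper_width: 0.307
grasp_force: 60.6
time: 5.2
tool_pos: [0.5283, -0.0058, 0.334]
tool_rot: [0.001, 0.004, 1.0, -0.0]
contact_force: [-0.8, -0.4, -2.7]
gripper_width: 0.307
grasp_force: 60.6
time: 5.58
tool_pos: [0.5276, -0.0057, 0.3559]
tool_rot: [-0.002, 0.004, 1.0, 0.0]
contact_force: [0.6, -0.2, -2.9]
gripper_width: 0.305
grasp_force: 60.6
t 5.575 pos [ 0.5276 -0.0057  0.3559] shift [ 0.708 -4.084 -0.04 ] turn [ 0.0004 -0.001  -0.1626] w 0.30537132681405804
1165 [[ 0.4493 -0.0329  0.2295]
 [ 0.4609 -0.0137  0.2709]
 [ 0.5898  0.0118  0.3489]]
```

View pics/s2.png

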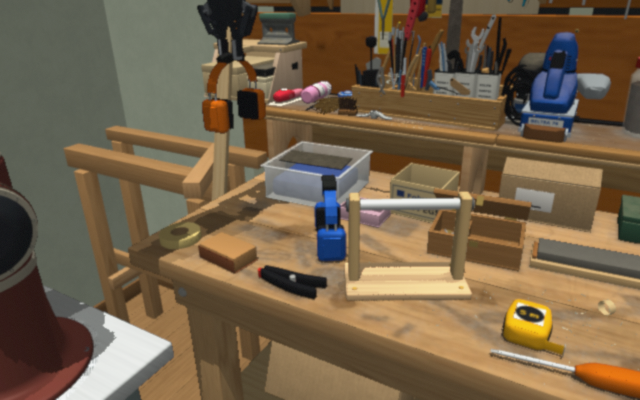

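```bash
python3 -m jog '[0.05,-0.3,0,0,0,0,0.13,-0.75,0,0,0,0,0.18,-1,0,0,0,0]'
python3 -m jog '[0.08,-0.45,0,0,0,0,0.16,-0.9,0,0,0,0,0.18,-1,0,0,0,0]'
python3 -m jog '[0.08,-0.45,0,0,0,0,0.16,-0.9,0,0,0,0,0.18,-1,0,0,0,0]'
python3 -m jog '[0.08,-0.45,0,0,0,-0.03,0.16,-0.8,0,0,0,-0.07,0.18,-1,0,0,0,-0.11,0.18,-1,0,0,0,-0.15,0.18,-1,0,0,0,-0.163,0.18,-1,0,0,0,-0.163,0.18,-1,0,0,0,-0.163]'
python3 - <<'E'
from h import *
plan([.4535,-.4135,.36],118.8); s=manip.state(); 
f=manip.grab_frame("wrist"); f.update(s_pos=s["tool_pos"],s_rot=s["tool_rot"]); cv2.imwrite("pics/w3.png",f["img"]); np.savez("w3.npz",**f)
f=manip.grab_frame("top"); np.savez("t3.npz",**f); cv2.imwrite("pics/t3.png",f["img"][:300])
E
```

```text
time: 6.0
tool_pos: [0.5085, -0.107, 0.3564]
tool_rot: [-0.001, 0.005, 1.0, 0.0]
contact_force: [0.9, -0.2, -1.9]
gripper_width: 0.312
grasp_force: 60.6
time: 6.38
tool_pos: [0.4895, -0.2073, 0.3564]
tool_rot: [-0.001, 0.006, 1.0, 0.001]
contact_force: [0.5, 0.5, -2.4]
gripper_width: 0.307
grasp_force: 60.7
time: 6.75
tool_pos: [0.4711, -0.3065, 0.3567]
tool_rot: [-0.001, 0.005, 1.0, 0.001]
contact_force: [-0.0, 0.9, -2.0]
gripper_width: 0.313
grasp_force: 60.8
time: 7.62
tool_pos: [0.4533, -0.4044, 0.3579]
tool_rot: [-0.0, -0.25, 0.968, 0.0]
contact_force: [0.8, 0.3, -1.8]
gripper_width: 0.309
grasp_force: 60.9
t 7.625 pos [ 0.4533 -0.4044  0.3579] shift [ 0.042 -0.081 -0.021] turn [0.0002 0.     0.0006] w 0.3093176032856654
```

View pics/w3.png

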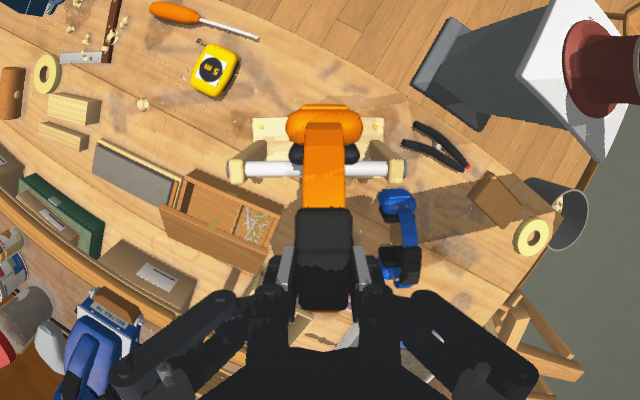

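View pics/t3.png

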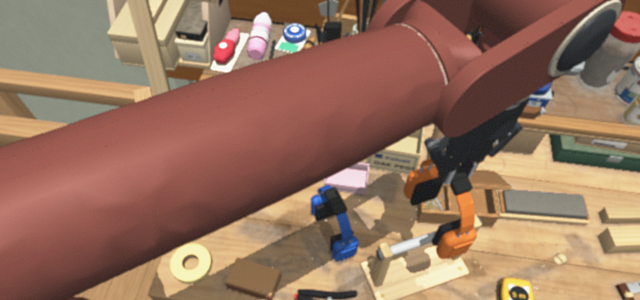

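The wrist view shows the pair square to the bar (bar row ~168, cols 242–390; pad at (323,258)), and the top view shows the cups straddling above the bar with the blue pair untouched. Next I'll measure both in the wrist frame.

Run:
```python
from h import *
f=dict(np.load("w3.npz")); P=wcloud(f); hsv=cv2.cvtColor(f["img"],cv2.COLOR_BGR2HSV).astype(int); v,u=np.mgrid[0:400,0:640]
near=(np.hypot(P[...,0]-.4535,P[...,1]+.4135)<.13)
def rect(q): return len(q),cv2.minAreaRect((q[:,:2]*1000).astype(np.float32)),np.percentile(q[:,2],[5,50,95]).round(3)
bar=P[near&(P[...,2]>.14)&(P[...,2]<.169)&(hsv[...,1]<60)&(hsv[...,2]>120)&(v<200)]
c=bar.mean(0); d=np.linalg.svd(bar-c,full_matrices=False)[2][0]; print("bar",len(bar),c,d,np.degrees(np.arctan2(d[1],d[0])),bar[:,2].max())
t=P[near&(P[...,2]>.1685)&(P[...,2]<.18)&(v<200)]; k=(t-c)@d; a,b=t[k>.05],t[k<-.05]; print("posts",len(a),a.mean(0),len(b),b.mean(0))
o=P[near&(hsv[...,0]<16)&(hsv[...,1]>190)&(P[...,2]>.21)&(v>100)&(v<320)]; print("orange",rect(o))
pad=P[near&(hsv[...,2]<75)&(P[...,2]>.36)&(P[...,2]<.376)&(u>292)&(u<354)&(v>200)&(v<320)]; print("pad",rect(pad))
```

```text
bar 1489 [ 0.45681678 -0.41588836  0.16229303] [-0.48289629  0.87567579  0.00175783] 118.87478368379246 0.16888424340108535
posts 368 [ 0.41167918 -0.33385794  0.17160858] 349 [ 0.49779731 -0.49011384  0.17140454]
orange (3041, ((442.62115478515625, -417.2975769042969), (134.20846557617188, 53.69426727294922), 19.25815200805664), array([0.281, 0.327, 0.347]))
pad (5550, ((453.5077819824219, -403.8171691894531), (61.77933120727539, 29.251693725585938), 27.15430450439453), array([0.364, 0.368, 0.371]))
```

```bash
python3 -m jog '[0.03,-0.08,0,0,0,0,0.03,-0.08,0.2,0,0,0,0.03,-0.08,0.45,0,0,0,0.03,-0.08,0.7,0,0,0,0.03,-0.08,0.9,0,0,0,0.03,-0.08,0.9,0,0,0]'
python3 -c "from h import *;plan([.4542,-.4127,.18],118.85)"
```

```text
time: 8.48
tool_pos: [0.4532, -0.4126, 0.2649]
tool_rot: [-0.001, -0.249, 0.968, 0.002]
contact_force: [-0.4, -0.3, -2.2]
gripper_width: 0.306
grasp_force: 60.8
t 8.475 pos [ 0.4532 -0.4126  0.2649] shift [-0.009 -0.01   0.849] turn [ 0.0017 -0.0004  0.0001] w 0.30558398422422683
```

```bash
python3 -m jog '[0,0,0.25,0,0,0,0,0,0.5,0,0,0,0,0,0.7,0,0,0,0,0,0.83,0,0,0,0,0,0.88,0,0,0,0,0,0.88,0,0,0]'
python3 -m jog '[0,0,0.02,0,0,0,0,0,0.04,0,0,0,0,0,0.05,0,0,0,0,0,0.06,0,0,0]'
python3 - <<'E'
from h import *
plan([.4542,-.4127,.166],118.85)
f=manip.grab_frame("scene"); P=cloud(f); hsv=cv2.cvtColor(f["img"],cv2.COLOR_BGR2HSV).astype(int)
cv2.imwrite("pics/s4.png",cv2.resize(f["img"][130:310,300:500],None,fx=3,fy=3))
E
```

```text
time: 9.22
tool_pos: [0.4543, -0.4137, 0.1806]
tool_rot: [0.0, -0.249, 0.968, -0.0]
contact_force: [-0.9, -0.8, -1.5]
gripper_width: 0.308
grasp_force: 60.9
time: 9.72
tool_pos: [0.4542, -0.4136, 0.1743]
tool_rot: [0.0, -0.249, 0.968, -0.0]
contact_force: [0.3, 0.4, -1.1]
gripper_width: 0.306
grasp_force: 60.9
t 9.725 pos [ 0.4542 -0.4136  0.1743] shift [-0.004  0.008  0.083] turn [-0.      0.      0.0002] w 0.30605397374469173
```

View pics/s4.png

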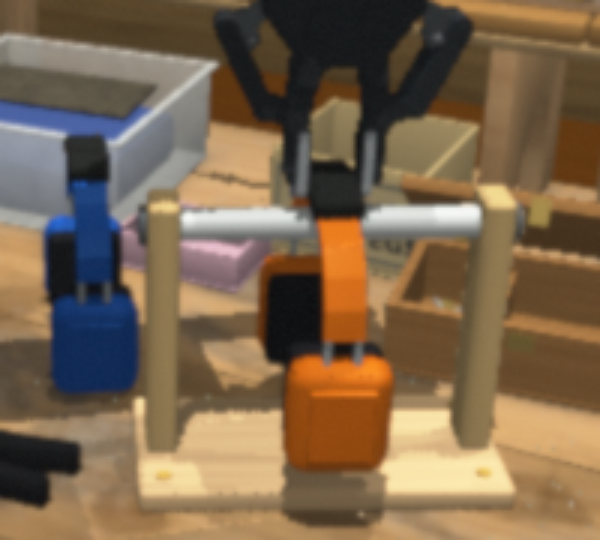

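The pad sits just above the bar, with one cup on each side and the band central. I'll lower it in small steps until the force changes.

```bash
python3 -m jog '[0,0,0.02,0,0,0,0,0,0.04,0,0,0,0,0,0.05,0,0,0,0,0,0.05,0,0,0]'
python3 -m jog '[0,0,0.01,0,0,0,0,0,0.02,0,0,0,0,0,0.02,0,0,0]'
```

```text
time: 10.28
tool_pos: [0.4541, -0.4135, 0.1691]
tool_rot: [-0.0, -0.249, 0.968, 0.0]
contact_force: [-0.7, -0.3, -1.7]
gripper_width: 0.313
grasp_force: 60.9
time: 10.65
tool_pos: [0.4542, -0.4135, 0.1672]
tool_rot: [-0.0, -0.249, 0.968, 0.0]
contact_force: [-0.9, 0.8, -1.8]
gripper_width: 0.308
grasp_force: 60.9
```

```bash
python3 -m jog '[0,0,0.01,0,0,0,0,0,0.01,0,0,0,0,0,0.01,0,0,0]'
```

```text
time: 11.02
tool_pos: [0.4543, -0.4137, 0.1668]
tool_rot: [0.0, -0.249, 0.968, -0.0]
contact_force: [-1.5, 0.5, 0.2]
gripper_width: 0.312
grasp_force: 61.2
```

```bash
python3 -m jog '[0,0,0.005,0,0,0,0,0,0.005,0,0,0,0,0,0.005,0,0,0]'
```

```text
time: 11.4
tool_pos: [0.4543, -0.4137, 0.1667]
tool_rot: [0.0, -0.249, 0.968, -0.0]
contact_force: [-2.9, 2.9, 6.5]
gripper_width: 0.306
grasp_force: 61.7
```

```bash
python3 -m jog '[0,0,0,0,0,0,0,0,0,0,0,0,0,0,0,0,0,0,0,0,0,0,0,0,0,0,0,0,0,0]' 50
python3 -m jog '[0,0,-0.1,0,0,0,0,0,-0.3,0,0,0,0,0,-0.6,0,0,0,0,0,-1,0,0,0,0,0,-1,0,0,0]'
python3 -m jog '[0,0,-0.3,0,0,0,0,0,-0.3,0,0,0,0,0,-0.3,0,0,0,0,0,-0.3,0,0,0]'
python3 - <<'E'
from h import *
f=manip.grab_frame("scene"); cv2.imwrite("pics/s5.png",cv2.resize(f["img"][130:310,300:500],None,fx=3,fy=3))
P=cloud(f);hsv=cv2.cvtColor(f["img"],cv2.COLOR_BGR2HSV).astype(int); m=(hsv[...,0]<16)&(hsv[...,1]>200)&(hsv[...,2]>90)&(np.hypot(P[...,0]-.454,P[...,1]+.413)<.12)
print(np.percentile(P[m],[1,50,99],axis=0).round(3))
s=manip.state(); f=manip.grab_frame("wrist"); f.update(s_pos=s["tool_pos"],s_rot=s["tool_rot"]); P=wcloud(f);hsv=cv2.cvtColor(f["img"],cv2.COLOR_BGR2HSV).astype(int)
m=(hsv[...,2]<75)&(P[...,2]>.168)&(P[...,2]<.185)&(np.hypot(P[...,0]-.454,P[...,1]+.413)<.045); q=P[m]
print("pad",len(q),cv2.minAreaRect((q[:,:2]*1000).astype(np.float32)),np.percentile(q[:,2],[5,95]))
E
```

```text
time: 12.02
tool_pos: [0.4542, -0.4136, 0.1657]
tool_rot: [-0.0, -0.249, 0.968, 0.0]
contact_force: [-0.5, 0.1, 0.6]
gripper_width: 0.586
grasp_force: 0.0
time: 12.65
tool_pos: [0.4559, -0.4155, 0.273]
tool_rot: [0.002, -0.249, 0.968, -0.005]
contact_force: [-0.2, -0.6, 0.1]
gripper_width: 0.585
grasp_force: 0.0
time: 13.15
tool_pos: [0.4537, -0.4131, 0.294]
tool_rot: [-0.001, -0.249, 0.968, 0.001]
contact_force: [0.6, 0.2, -0.2]
gripper_width: 0.585
grasp_force: 0.0
[[ 0.382 -0.466  0.039]
 [ 0.397 -0.44   0.089]
 [ 0.504 -0.363  0.162]]
pad 1888 ((453.2697448730469, -413.95025634765625), (57.5022087097168, 28.113468170166016), 29.08539390563965) [0.17371414 0.17952469]
```

View pics/s5.png

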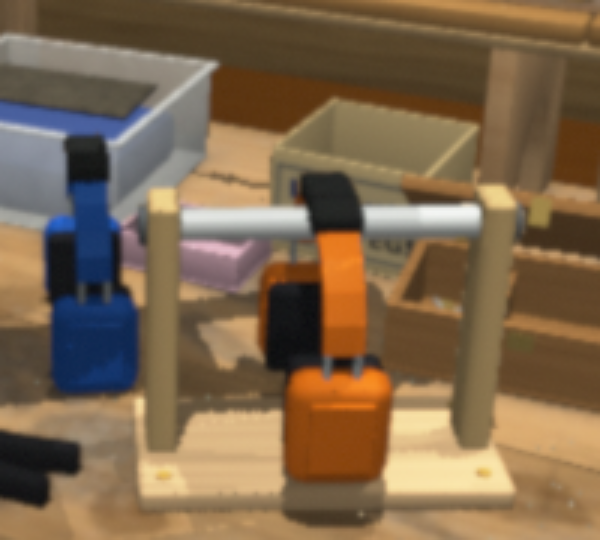

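The pair hangs squarely: pad yaw is 29.1° against the bar's 28.9°, the pad top is at about 0.179 m, and it is central on the bar. The blue pair is where it was and the gripper is clear.

```bash
python3 -c "from plant import manip;print(manip.job_done())"
```

```text
the job is handed in; nothing more can be done
None
```

The orange ear defenders hang squarely and centrally on the rack bar with one cup on each side, lowered gently before release; the blue pair is untouched, and I handed the job in at about 13 s of the 42 s limit.

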